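# Gauge the sieve-plate depth in the still pot

## Task

Find how deep the perforated plate sits in the still pot with the depth gauge standing over it: take the gauge's probe by its knob and lower it gently until its foot touches the plate, without pressing hard on the plate. Then swing the clamp lever fully home so that the probe is locked at that height, still touching the plate, let go, and leave the other things on the bench where they are.

Things in the scene. Friction and masses are not known exactly. Their poses are not given: they have to be found in the camera images.
- gauge: the depth gauge: a fixed stand with a dark steel base plate 180 x 130 x 12 mm, an aluminium column (22 x 30 mm, 148 mm high) and an aluminium head (top 145 mm above the bench) that reaches over the pot. Origin: on the bench, straight below the probe's upright axis. +x points from that axis to the column (82 mm away), z up; the clamp lever is on the +y side
- probe: the gauge's sliding probe: an upright 10 mm square steel bar with a round foot 16 mm across and a black knob on top. Origin: centre of the foot's underside, z up. It only slides up and down, 85 mm in all; the foot starts 93 to 105 mm above the bench. It stays where it is left (friction about 2 N, weight 1 to 1.6 N): pushing it down freely takes under 1 N, lifting it about 3 N
- probe_knob (a point): centre of the probe's knob, 170 mm above the probe's foot: knob 26 mm in diameter, 26 mm high, free all round
- lever (a joint): the clamp lever's angle in rad, growing clockwise seen from above. 0 to 0.35 at the start, pointing roughly along the gauge's -x, the probe free; at 1.4 it is home against its stop, pointing along the gauge's +y, and its eccentric clamps the probe's bar. It takes about 2 N at the post, 4 to 6 N over the last 0.2 rad where it clamps, and stays where it is left
- lever_post (a point): on the upright round steel post at the lever's end, by which it is moved: 12 mm in diameter, free from the lever's top (156 mm above the bench) to its own top (197 mm above the bench); this point is 15 mm below its top, on its axis, 85 mm from the lever's pivot axis
- lever_pivot (a point): on the upright axis about which the lever turns, on top of the gauge's head, 21 mm beside the probe's axis on the gauge's +y side
- pot: the still pot: a fixed open stainless pot on the gauge's base under the probe, 100 mm outside diameter, 85 mm high, wall 3 mm, a small handle on one side. Origin: centre of its underside, 12 mm above the bench
- pot_mouth (a point): centre of the pot's mouth, level with its rim (97 mm above the bench). Below it, level in the pot, lies a perforated metal plate 91 mm across on a springy rubber seat. Its top is somewhere from 37 to 72 mm below the rim, a height that is not measured. It gives about 1 mm for each 3.5 N, 6 mm at most, and springs back; more than 10 N from the probe spoils it
- beaker: loose empty glass beaker, 72 mm diameter, 90 mm high, to be left alone; origin: centre of its underside
- jar: loose amber jar with steel cap, 60 mm diameter, 75 mm high, to be left alone; origin: centre of its underside
- flask: loose conical flask, 76 mm diameter, 104 mm high, to be left alone; origin: centre of its underside
- stopper: loose rubber stopper, 32 mm diameter, 30 mm high, to be left alone; origin: centre of its underside
- spatula: loose spatula lying flat, 170 mm long, to be left alone; origin: on its underside, x along its length
- pan: loose small open steel pan, 90 x 75 x 60 mm, to be left alone; origin: centre of its underside
- weight: loose knobbed brass weight, 34 mm diameter, 47 mm high, to be left alone; origin: centre of its underside

How it is judged:
By the outcome, as a careful person would: the job done as asked, in the order asked, and still so for the second after the job is handed in, with the robot touching nothing.
It also fails if it takes over 48 s, if anything falls off the work surface, if the arm or the gripper's body presses on something with over 40 N, if the wrist force passes 120 N, or if a joint passes its speed limit or range.

## Robot

A 7-joint arm with a two-finger parallel gripper is mounted at the origin on the work surface. World frame = base frame: x ahead of the robot, y to its left, z up, the work surface at z = 0. Lengths are in m, angles in degrees, forces in N, time in s.
With the tool pointing down it reaches from about 0.35 to 0.9 m from the base axis. Payload 7.2 kg.
Tool frame: the origin (TCP) lies midway between the tips of the shut fingers; the grasp point (between the pads) lies 19 mm behind it; z points along the fingers, y is the line along which they close (so a half turn about z gives the same grasp; the last joint's range is limited). The gripper opens to 88 mm and grips with 3 to 60 N. Pads are 20 mm wide; open, the fingers measure 115 mm over their backs; the gripper's body (75 mm by 178 mm) begins 61 mm behind the grasp point.
Start: joints at [-71.86, 23.554, -0.728, 91.456, 0.321, 64.991, -4.71], TCP at [0.235, 0.579, 0.223] pointing down, gripper open.
Joint ranges: [-169.25, 169.25], [-16.82, 113.86], [-84.01, 82.57], [7.8, 145.47], [-59.2, 239.2], [7.22, 106.19], [-163.78, 163.78]. Speed limits (degrees/s): [136.94, 136.94, 172.46, 172.46, 180, 180, 180].

## Interface

Orientations are given as a 3x3 rotation matrix whose columns are the frame's x, y, z axes.
In Python, from cell import robot gives the robot as it stands.
- The arm moves only by the tool servo_tool, never from a script. Its argument "targets" is a list that holds one entry, the list of rows, each a list of 4 numbers: the shift along the tool's x, y, z in mm, then the turn about the tool's z in rad. A call has exactly 8 rows; each row shifts and turns the commanded pose from where the row before left it, along the tool's axes as they then stand; what a row does not reach is not made up. A row lasts 1/8 s, in which the tool goes at most 62.5 mm and 10.7 degrees, less where a joint would pass 70% of its speed; a pose out of reach is approached as far as the arm can. A call with a gripper value outside its range is refused whole. "fingers" is the closure, from 0 (fully open) to 1 (shut), set as the call begins (left out, the last holds). The fingers move at their own pace and stop on an object; the grip force is fixed at half the most. Time passes only in rows, so rows that do not move let the fingers close, or fill a call up. It gives the time, the measured TCP pose, the force and the opening at its end, in the units of the state.
- robot.get_state(): the state, without advancing time (a new reading comes with each control period).
- robot.camera(name): name is "scene" or "side" or "wrist"; returns the picture (480x640x3 uint8, red, green, blue); there is no depth.
- robot.camera_model(name): a dict with "K" (3x3 intrinsics, pixels), "R" (3x3) and "t" (3): a world point X has camera coordinates R X + t; the wrist camera has in their place "hand_eye" (4x4, takes a point from camera to tool coordinates, whose origin is the TCP and whose axes are the flange's). Camera axes: x right, y down, z forward; pixel columns grow to the right and rows downward; lengths in m; the calibration is good to about 2 mm. The wrist camera is an equidistant fisheye: a pixel r from the principal point sees the ray r / f radians off the axis. A picture is of the moment at which its call begins: read the wrist's pose just before it. camera_model takes no time and is no camera call.
- robot.close_job(): hands the job in, once; it reports no verdict.
The state is a dict: "time": time; "q": joint angles; "qd": joint speeds; "tau": joint torques, N m; "ee_pos": TCP position; "orientation": TCP orientation; "force": force on the tool from outside, world axes, zero at the start; "moment": the same for the moment, N m; "gripper_width": finger opening in m.
Only numpy, scipy, OpenCV 4.12 (cv2) and the standard library are available. Lean on these libraries where they do the work, as an engineer would, in place of code of your own. Each camera call takes 0.05 s, during which the arm holds its last target. There are 200 camera calls.

## Working session

There is one attempt and no reset: what is moved stays moved. The work goes in short steps, Python scripts to look and compute and a tool call to move; the robot and the scene stay as the last step left them, time stands still between calls to the robot, and variables do not carry over. Pictures are saved under pics/ and viewed, on a budget of 10 in all, crops included, one or two more only if the job needs it, and the job is handed in when it is done.

Besides the shell and the picture viewer there is one more tool, called as a command line: name --argument value ..., lists and objects as JSON in quotes. servo_tool: Moves the arm, as the interface text tells. Its arguments: {"type":"object","properties":{"targets":{"type":"array","items":{"type":"array","items":{"type":"array","items":{"type":"number"}}}},"fingers":{"type":"number"}},"required":["targets"]}

```bash
mkdir -p pics; python3 - <<'E'
from cell import robot
import cv2
for n in ("scene","side"):
    cv2.imwrite(f"pics/{n}0.png",robot.camera(n)[:,:,::-1])
    m=robot.camera_model(n); print(n,m)
m=robot.camera_model("wrist");print(m)
s=robot.get_state();print(s)
E
```

```text
scene {'K': array([[603.14555755,   0.        , 313.86720251],
       [  0.        , 603.14555755, 243.46694549],
       [  0.        ,   0.        ,   1.        ]]), 'R': array([[ 0.44478451,  0.89562585, -0.00459058],
       [ 0.75776325, -0.37904181, -0.53115173],
       [-0.47745324,  0.23276949, -0.84726428]]), 't': array([-0.24800648, -0.35878929,  1.47768212])}
side {'K': array([[467.8536409 ,   0.        , 313.49932923],
       [  0.        , 467.8536409 , 245.06490226],
       [  0.        ,   0.        ,   1.        ]]), 'R': array([[ 0.91012527, -0.41378448,  0.02131672],
       [-0.20108839, -0.48610906, -0.85044778],
       [ 0.36226435,  0.76972747, -0.5256274 ]]), 't': array([-0.56582555,  0.26225403,  0.66866763])}
{'K': array([[371.64829954,   0.        , 326.67062254],
       [  0.        , 371.64829954, 241.07465203],
       [  0.        ,   0.        ,   1.        ]]), 'hand_eye': array([[ 8.41705883e-04, -9.56530712e-01, -2.91630398e-01,
         7.99930544e-02],
       [ 9.99999563e-01,  9.24035146e-04, -1.44575056e-04,
        -9.99461493e-04],
       [ 4.07767
[... 245 characters left out ...]
  0.31967605,  64.99054249,  -4.70952704]), 'qd': array([-0.02839559, -0.07535764,  0.02575725, -0.02484218,  0.02075861,
        0.0315296 , -0.0681916 ]), 'tau': array([ 3.16013095e-03, -5.89100718e+01,  6.44181948e-01, -2.91712368e+01,
       -5.37357142e-02,  1.45088177e-02,  3.17968909e-05]), 'ee_pos': array([0.2344504 , 0.5788728 , 0.22188344]), 'orientation': array([[-9.26891822e-01,  3.75328285e-01, -4.78238526e-04],
       [ 3.75328583e-01,  9.26890797e-01, -1.38008600e-03],
       [-7.47104244e-05, -1.45868702e-03, -9.99998933e-01]]), 'force': array([-1.06367933,  0.01638263, -0.56773004]), 'moment': array([0.01085249, 0.03681369, 0.02068859]), 'gripper_width': 0.08772891376255733}
```

View pics/scene0.png

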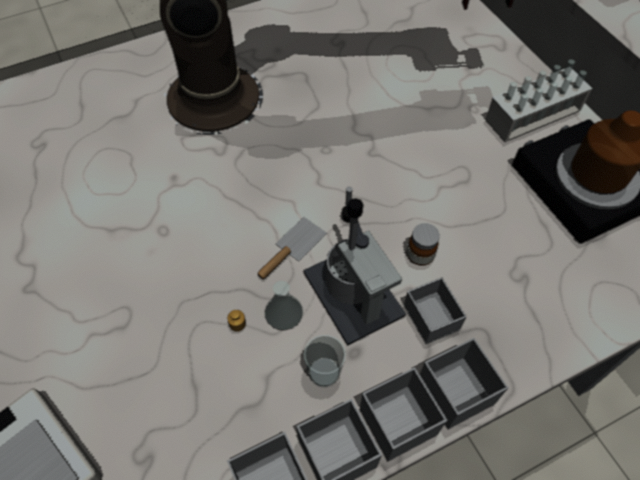

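View pics/side0.png

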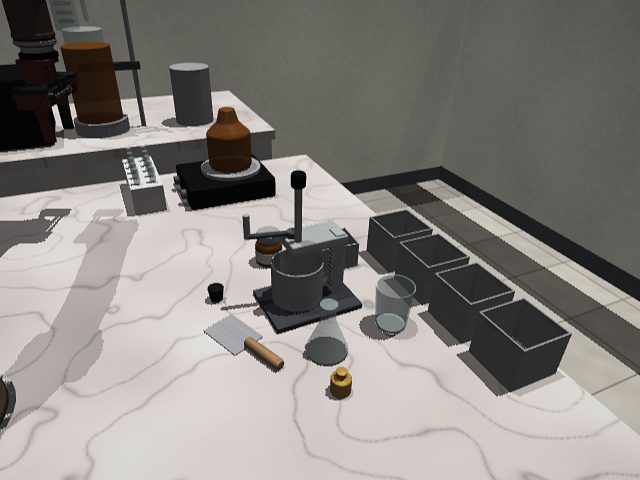

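The scene view shows the gauge with its knob at about (352,210) and the post top at (348,190). In the side view the knob is at (298,179) and the post top at (246,217). I'll enlarge both for finer pixels.

```bash
python3 - <<'E'
import cv2,numpy as np
a=cv2.imread("pics/scene0.png")[175:345,290:420]; b=cv2.imread("pics/side0.png")[160:340,230:370]
a=cv2.resize(a,None,fx=3,fy=3,interpolation=cv2.INTER_CUBIC);b=cv2.resize(b,None,fx=2.9,fy=2.9,interpolation=cv2.INTER_CUBIC)
h=600;p=lambda i:cv2.copyMakeBorder(i,0,h-i.shape[0],0,0,cv2.BORDER_CONSTANT)
cv2.imwrite("pics/zoom.png",cv2.convertScaleAbs(np.hstack([p(a),p(b)]),alpha=1.6,beta=15))
E
```

```text
(no output)
```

View pics/zoom.png

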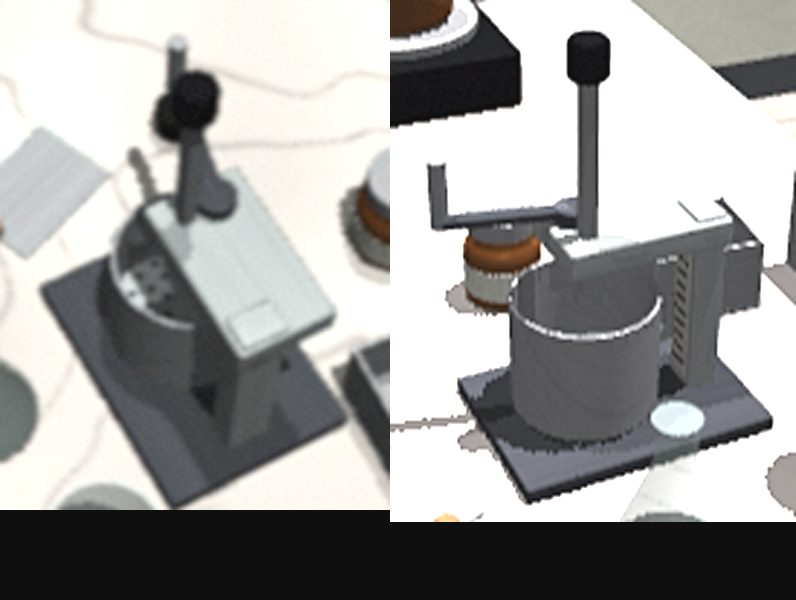

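The zoom shows, in full-image pixels:
- **Scene:** knob (354.7,208.7), post top (349,189), base corners (304,271), (348.3,344) and (404.3,313.3). The lever points roughly away from the column.
- **Side:** knob (298.3,179.7), post top (246.2,216.2).

```bash
cat > h.py <<'E'
import numpy as np
from cell import robot
def ray(n,u,v):
    m=robot.camera_model(n);R,t=np.array(m["R"]),np.array(m["t"])
    d=R.T@np.linalg.inv(m["K"])@[u,v,1.]; return -R.T@t,d/np.linalg.norm(d)
def plane(n,u,v,z):
    c,d=ray(n,u,v); return c+d*(z-c[2])/d[2]
def tri(p,q):
    (a,d),(b,e)=ray(*p),ray(*q); s=np.linalg.lstsq(np.c_[d,-e],b-a,rcond=None)[0]
    x,y=a+s[0]*d,b+s[1]*e; return (x+y)/2,np.linalg.norm(x-y)
E
python3 - <<'E'
from h import *
np.set_printoptions(precision=4,suppress=True)
print("knob",tri(("scene",354.7,208.7),("side",298.3,179.7)))
print("post",tri(("scene",349,189),("side",246.2,216.2)), plane("scene",349,189,.197),plane("side",246.2,216.2,.197))
L,B,R=[plane("scene",u,v,.012)for u,v in((304,271),(348.3,344),(404.3,313.3))]
print(L,B,R,np.linalg.norm(B-L),np.linalg.norm(R-B)); x=B-L
print(np.degrees(np.arctan2(x[1],x[0])))
y=R-B;print(np.degrees(np.arctan2(y[1],y[0])))
S=[plane("side",230+(u-390)/2.9,160+v/2.9,.012)for u,v in((460,382),(530,492),(771,415))]
print(S); x=S[2]-S[1];print(np.degrees(np.arctan2(x[1],x[0])),np.linalg.norm(x))
for n,l in (("jar",("side",268,240)),("stop",("side",216,287)),("beaker",("side",391,325)),("flask",("side",326,352))):
    print(n,plane(*l,{"jar":.075,"stop":.03}.get(n,0)))
# head far-edge direction (z=.145)
a,b=plane("scene",290+238/3,175+170/3,.145),plane("scene",290+333/3,175+305/3,.145);x=b-a;print("head",np.degrees(np.arctan2(x[1],x[0])))
E
```

```text
knob (array([0.6098, 0.049 , 0.2654]), np.float64(0.000369948175460137))
post (array([0.5257, 0.087 , 0.1948]), np.float64(0.0017732704368641215)) [0.5263 0.0868 0.197 ] [0.5249 0.0815 0.197 ]
[ 0.5462 -0.0163  0.012 ] [ 0.7229 -0.0107  0.012 ] [0.7154 0.1147 0.012 ] 0.17676598170633598 0.12554600932630236
1.820347781093764
93.43895702082993
[array([0.5379, 0.1037, 0.012 ]), array([ 0.5426, -0.0198,  0.012 ]), array([ 0.7187, -0.0119,  0.012 ])]
2.550245593038913 0.17625677003672835
jar [0.5977 0.183  0.075 ]
stop [0.4674 0.1244 0.03  ]
beaker [ 0.7462 -0.0781  0.    ]
flask [ 0.6032 -0.0934  0.    ]
head 1.911700417037734
```

servo_tool --targets '[[[-48,-31,-15,0],[-48,-31,-15,0],[-48,-31,-15,0],[-48,-31,-15,0],[-48,-31,-15,0],[-48,-31,-15,0],[-48,-31,-15,0],[-48,-31,-13,0]]]' --fingers 0

```text
time: 1.1
ee_pos: [0.4981, 0.2036, 0.3411]
orientation: [[-0.927, 0.375, 0.0], [0.375, 0.927, 0.0], [0.0, 0.0, -1.0]]
force: [-0.3, 0.8, -0.7]
gripper_width: 0.088
```

servo_tool --targets '[[[-41,-26,0,0],[-41,-26,0,0],[-41,-26,0,0],[-25,-17,0,0],[-10,-7,0,0],[0,0,0,0],[0,0,0,0],[0,0,0,0]]]'

```text
time: 2.1
ee_pos: [0.6052, 0.0529, 0.3408]
orientation: [[-0.928, 0.373, -0.0], [0.373, 0.928, 0.001], [0.0, 0.001, -1.0]]
force: [-0.1, 0.2, -0.2]
gripper_width: 0.0875
```

```bash
python3 - <<'E'
from h import *
import cv2
s=robot.get_state();print(s["time"],s["ee_pos"],s["orientation"],s["force"],s["q"])
cv2.imwrite("pics/w1.png",robot.camera("wrist")[:,:,::-1])
E
```

```text
2.1 [0.6051572  0.05288213 0.34078324] [[-9.27637260e-01  3.73482414e-01 -1.23668926e-05]
 [ 3.73482324e-01  9.27637060e-01  6.62056845e-04]
 [ 2.58738577e-04  6.09529782e-04 -9.99999781e-01]] [-0.07050219  0.15566274 -0.19228329] [-24.16069565  17.92456396  19.76088519  85.09607398  -6.144434
  78.03712011  64.05791048]
```

View pics/w1.png

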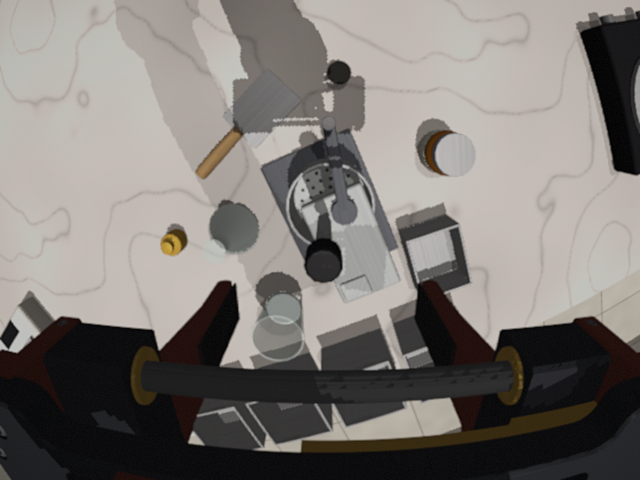

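The wrist view shows the knob centred near (323,260), the post top near (328,122) and the lever pivot near (344,207). I'll cast these to planes.

```bash
cat >> h.py <<'E'
def wplane(u,v,z,pos,O):
    m=robot.camera_model("wrist");K=m["K"];H=np.array(m["hand_eye"])
    p=np.array([u-K[0,2],v-K[1,2]]);r=np.linalg.norm(p);th=r/K[0,0]
    d=np.r_[p/r*np.sin(th),np.cos(th)]
    c=pos+O@H[:3,3];d=O@H[:3,:3]@d; return c+d*(z-c[2])/d[2]
E
python3 - <<'E'
from h import *
import cv2
s=robot.get_state();O=np.array(s["orientation"]);P=np.array(s["ee_pos"])
g=cv2.cvtColor(cv2.imread("pics/w1.png"),cv2.COLOR_BGR2GRAY)
m=(g[235:290,300:350]<28).astype(np.uint8)
n,l,st,c=cv2.connectedComponentsWithStats(m);i=1+np.argmax(st[1:,4]);u,v=c[i]+[300,235];print(u,v,st[i])
for z in(.265,.278):print("knob",wplane(u,v,z,P,O))
print("post",wplane(328,122,.197,P,O),"pivot",wplane(344,207,.158,P,O))
print("head",wplane(300,205,.145,P,O))
E
```

```text
322.7494199535963 248.8167053364269 [  5   3  37  36 431]
knob [0.60207165 0.05001094 0.265     ]
knob [0.59817182 0.05173237 0.278     ]
post [0.52410054 0.08536779 0.197     ] pivot [0.60306797 0.07016922 0.158     ]
head [0.587767   0.03037081 0.145     ]
```

```bash
python3 - <<'E'
from h import *
s=robot.get_state();O=np.array(s["orientation"]);P=np.array(s["ee_pos"])
w=wplane(323.3,260.5,.267,P,O);print(w)
print("tool-axis shift mm to mean of views",1000*O.T@(np.r_[(w[:2]+[.6098,.049])/2,P[2]]-P))
E
```

```text
[0.60930755 0.04749733 0.267     ]
tool-axis shift mm to mean of views [-5.63892554e+00 -2.47331085e+00 -1.64483443e-03]
```

servo_tool --targets '[[[-2,-1,0,0],[-2,-1,10,0],[-2,-0.5,20,0],[0,0,20,0],[0,0,20,0],[0,0,15,0],[0,0,7,0],[0,0,0,0]]]'

```text
time: 3.15
ee_pos: [0.6102, 0.0468, 0.2484]
orientation: [[-0.927, 0.375, -0.0], [0.375, 0.927, -0.0], [0.0, -0.0, -1.0]]
force: [-0.1, -0.2, 1.1]
gripper_width: 0.0878
```

servo_tool --targets '[[[0,0,0,0],[0,0,0,0],[0,0,0,0],[0,0,0,0],[0,0,0,0],[0,0,0,0],[0,0,0,0],[0,0,0,0]]]' --fingers 1

```text
time: 4.15
ee_pos: [0.6107, 0.0481, 0.2487]
orientation: [[-0.927, 0.374, 0.001], [0.374, 0.927, 0.001], [-0.0, 0.001, -1.0]]
force: [2.8, 4.0, -1.0]
gripper_width: 0.0256
```

Gripped at 25.6 mm. I'll shift 1 mm to ease the side load and lower quickly through the range where the plate cannot be.

servo_tool --targets '[[[0,1,0,0],[0,0,4,0],[0,0,5,0],[0,0,5,0],[0,0,5,0],[0,0,4,0],[0,0,2,0],[0,0,0,0]]]'

```text
time: 5.15
ee_pos: [0.6107, 0.048, 0.2232]
orientation: [[-0.927, 0.375, -0.0], [0.375, 0.927, 0.0], [0.0, 0.0, -1.0]]
force: [4.1, 5.1, -2.0]
gripper_width: 0.025
```

```bash
python3 - <<'E'
from h import *
s=robot.get_state();print(s["ee_pos"],s["force"],s["gripper_width"])
E
```

```text
[0.61065248 0.0479969  0.22315069] [ 4.09421662  5.06604473 -2.0297627 ] 0.024953813800490107
```

servo_tool --targets '[[[0,-1,0,0],[0,-1,0,0],[0,0,1,0],[0,0,1,0],[0,0,1,0],[0,0,1,0],[0,0,0,0],[0,0,0,0]]]'

```text
time: 6.15
ee_pos: [0.6107, 0.048, 0.2198]
orientation: [[-0.927, 0.374, 0.002], [0.374, 0.927, 0.002], [-0.001, 0.003, -1.0]]
force: [3.9, 8.1, -0.3]
gripper_width: 0.0255
```

servo_tool --targets '[[[0,1.5,0,0],[0,1.5,0,0],[0,0,0.5,0],[0,0,0.5,0],[0,0,0.5,0],[0,0,0.5,0],[0,0,0.5,0],[0,0,0.5,0]]]'

```text
time: 7.15
ee_pos: [0.6108, 0.0482, 0.2165]
orientation: [[-0.927, 0.376, -0.001], [0.376, 0.927, -0.001], [0.0, -0.001, -1.0]]
force: [-0.6, -0.6, 0.7]
gripper_width: 0.0249
```

```bash
python3 - <<'E'
import cv2,numpy as np
a=cv2.imread("pics/w1.png")[145:255,275:385];b=cv2.imread("pics/scene0.png")[235:300,318:368]
a=cv2.resize(a,(440,440),interpolation=cv2.INTER_CUBIC);b=cv2.resize(b,None,fx=6.6,fy=6.6,interpolation=cv2.INTER_CUBIC)
b=cv2.copyMakeBorder(b,0,440-b.shape[0],0,0,cv2.BORDER_CONSTANT) if b.shape[0]<440 else b[:440]
cv2.imwrite("pics/z2.png",cv2.convertScaleAbs(np.hstack([a,b]),alpha=1.8))
E
```

```text
(no output)
```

View pics/z2.png

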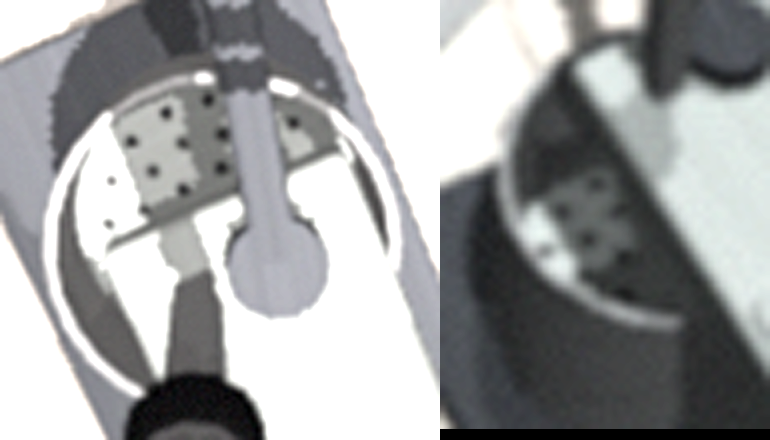

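The crop shows plate holes in both views. Zoom pixels, wrist: (111,181), (109,224), (130,141), (152,170), (145,210), (166,112), (184,142), (182,189), (208,99), (222,133), (221,167). Scene: (545,250), (563,210), (588,240), (597,183), (622,207), (625,258), (628,293). I'll find the height at which the two sets coincide.

```bash
python3 - <<'E'
from h import *
from scipy.spatial import cKDTree
P=np.array([0.6051572,0.05288213,0.34078324]);O=np.array([[-.92763726,.37348241,0],[.37348232,.92763706,.00066],[.00026,.00061,-1]])
W=[(111,181),(109,224),(130,141),(152,170),(145,210),(166,112),(184,142),(182,189),(208,99),(222,133),(221,167)]
S=[(545,250),(563,210),(588,240),(597,183),(622,207),(625,258),(628,293)]
for z in np.arange(.022,.066,.003):
    w=np.array([wplane(275+u/4,145+v/4,z,P,O)[:2] for u,v in W]);s=np.array([plane("scene",318+(u-440)/6.6,235+v/6.6,z)[:2] for u,v in S])
    d,i=cKDTree(w).query(s);print(round(z,3),(np.sort(d)*1000).round(1),i, round(np.median(d)*1e3,1))
    if abs(z-.046)<.001: print((w*1000).round(),"\n",(s*1000).round())
E
```

```text
0.022 [ 2.8  4.   5.   6.5  7.3  7.3 11.1] [2 5 6 5 8 6 7] 6.5
0.025 [4.7 5.8 6.1 6.9 7.4 8.4 9.1] [ 2  5  6  5  8 10  7] 6.9
0.028 [6.4 6.6 6.7 7.1 7.7 7.7 8. ] [2 5 3 5 8 7 7] 7.1
0.031 [4.6 4.7 5.1 5.7 6.1 6.3 9.5] [0 2 3 5 6 7 7] 5.7
0.034 [ 2.9  3.3  3.4  3.8  4.2  4.6 11.4] [0 2 3 5 6 7 7] 3.8
0.037 [ 2.2  2.3  2.3  2.8  3.2  3.3 13.4] [0 2 3 5 6 7 7] 2.8
0.04 [ 2.4  2.6  2.8  3.1  3.3  4.4 15.4] [0 2 3 5 6 7 7] 3.1
0.043 [ 3.9  4.   4.2  4.4  5.1  6.1 17.2] [0 2 3 5 6 7 4] 4.4
0.046 [ 5.4  5.7  5.9  6.   6.5  8.1 18.3] [0 2 4 6 6 7 4] 6.0
[[587.  27.]
 [600.  21.]
 [578.  37.]
 [589.  40.]
 [600.  33.]
 [574.  51.]
 [585.  53.]
 [598.  46.]
 [575.  64.]
 [586.  65.]
 [596.  60.]] 
 [[593.  26.]
 [584.  37.]
 [596.  38.]
 [580.  50.]
 [591.  52.]
 [606.  45.]
 [617.  41.]]
0.049 [ 4.4  4.8  5.6  5.8  7.4 10.1 19.6] [1 3 4 6 7 7 4] 5.8
0.052 [ 2.7  3.4  5.1  5.3  6.1 12.2 21.1] [1 3 4 6 7 7 4] 5.3
0.055 [ 1.1  2.3  3.1  6.2  6.2 14.4 22.6] [1 0 4 6 7 7 4] 6.2
0.058 [ 1.2  1.4  3.7  5.1  6.  15.4 24.3] [1 0 4 3 7 4 4] 5.1
0.061 [ 2.1  3.5  3.8  5.6  6.6 16.6 26.1] [1 0 4 3 7 4 4] 5.6
0.064 [ 3.5  4.   5.8  6.   7.7 18.1 27.9] [1 4 4 3 7 4 4] 6.0
```

Best match puts the plate at z ≈ 0.038, so contact is expected at TCP z ≈ 0.192. I'll lower in small checked steps.

servo_tool --targets '[[[0,0,0.4,0],[0,0,0.4,0],[0,0,0.4,0],[0,0,0.4,0],[0,0,0.3,0],[0,0,0.3,0],[0,0,0.3,0],[0,0,0,0]]]'

```text
time: 8.15
ee_pos: [0.6108, 0.0483, 0.214]
orientation: [[-0.927, 0.376, -0.0], [0.376, 0.927, -0.0], [0.0, -0.001, -1.0]]
force: [-1.6, -5.2, -0.2]
gripper_width: 0.0255
```

servo_tool --targets '[[[0,-0.5,0.4,0],[0,0,0.4,0],[0,0,0.4,0],[0,0,0.4,0],[0,0,0.3,0],[0,0,0.3,0],[0,0,0.3,0],[0,0,0,0]]]'

```text
time: 9.15
ee_pos: [0.6108, 0.0483, 0.2116]
orientation: [[-0.927, 0.375, 0.0], [0.375, 0.927, 0.0], [-0.0, 0.0, -1.0]]
force: [-2.1, -3.1, 0.4]
gripper_width: 0.0251
```

servo_tool --targets '[[[0,0,0.4,0],[0,0,0.4,0],[0,0,0.4,0],[0,0,0.4,0],[0,0,0.3,0],[0,0,0.3,0],[0,0,0,0],[0,0,0,0]]]'

```text
time: 10.15
ee_pos: [0.6108, 0.0483, 0.2094]
orientation: [[-0.927, 0.375, -0.0], [0.375, 0.927, 0.0], [0.0, 0.0, -1.0]]
force: [-2.2, -2.8, 0.2]
gripper_width: 0.0253
```

servo_tool --targets '[[[0,0,0.4,0],[0,0,0.4,0],[0,0,0.4,0],[0,0,0.4,0],[0,0,0.4,0],[0,0,0.4,0],[0,0,0,0],[0,0,0,0]]]'

```text
time: 11.15
ee_pos: [0.6108, 0.0483, 0.207]
orientation: [[-0.927, 0.375, -0.0], [0.375, 0.927, 0.0], [0.0, 0.0, -1.0]]
force: [-0.9, -2.7, -0.2]
gripper_width: 0.0251
```

servo_tool --targets '[[[0,0,0.8,0],[0,0,0.8,0],[0,0,0.8,0],[0,0,0.8,0],[0,0,0.8,0],[0,0,0.5,0],[0,0,0.5,0],[0,0,0,0]]]'

```text
time: 12.15
ee_pos: [0.6108, 0.0483, 0.202]
orientation: [[-0.927, 0.375, -0.0], [0.375, 0.927, 0.0], [0.0, 0.0, -1.0]]
force: [-1.1, -3.0, 0.1]
gripper_width: 0.0254
```

servo_tool --targets '[[[0,0,0.4,0],[0,0,0.4,0],[0,0,0.4,0],[0,0,0.4,0],[0,0,0.4,0],[0,0,0.4,0],[0,0,0,0],[0,0,0,0]]]'

```text
time: 13.15
ee_pos: [0.6108, 0.0483, 0.1996]
orientation: [[-0.927, 0.375, -0.0], [0.375, 0.927, 0.0], [0.0, 0.0, -1.0]]
force: [-0.4, -2.7, 0.3]
gripper_width: 0.0254
```

servo_tool --targets '[[[0,0,0.4,0],[0,0,0.4,0],[0,0,0.4,0],[0,0,0.4,0],[0,0,0.4,0],[0,0,0,0],[0,0,0,0],[0,0,0,0]]]'

```text
time: 14.15
ee_pos: [0.6108, 0.0483, 0.1976]
orientation: [[-0.927, 0.375, -0.0], [0.375, 0.927, 0.0], [0.0, 0.0, -1.0]]
force: [-0.4, -4.0, -1.1]
gripper_width: 0.0253
```

servo_tool --targets '[[[0,0,0.4,0],[0,0,0.4,0],[0,0,0.4,0],[0,0,0.4,0],[0,0,0.2,0],[0,0,0,0],[0,0,0,0],[0,0,0,0]]]'

```text
time: 15.15
ee_pos: [0.6108, 0.0483, 0.1958]
orientation: [[-0.927, 0.375, -0.0], [0.375, 0.927, 0.0], [0.0, 0.0, -1.0]]
force: [-1.4, -3.5, 0.6]
gripper_width: 0.0251
```

servo_tool --targets '[[[0,0,0.4,0],[0,0,0.4,0],[0,0,0.4,0],[0,0,0.4,0],[0,0,0,0],[0,0,0,0],[0,0,0,0],[0,0,0,0]]]'

```text
time: 16.15
ee_pos: [0.6108, 0.0482, 0.1942]
orientation: [[-0.927, 0.375, -0.0], [0.375, 0.927, -0.0], [0.0, -0.0, -1.0]]
force: [-1.0, -2.5, -0.2]
gripper_width: 0.0251
```

servo_tool --targets '[[[0,0,0.4,0],[0,0,0.4,0],[0,0,0.4,0],[0,0,0.4,0],[0,0,0,0],[0,0,0,0],[0,0,0,0],[0,0,0,0]]]'

```text
time: 17.15
ee_pos: [0.6108, 0.0483, 0.1926]
orientation: [[-0.927, 0.375, 0.0], [0.375, 0.927, 0.0], [0.0, 0.0, -1.0]]
force: [-1.7, -3.1, -0.4]
gripper_width: 0.025
```

servo_tool --targets '[[[0,0,0.4,0],[0,0,0.4,0],[0,0,0.4,0],[0,0,0.4,0],[0,0,0,0],[0,0,0,0],[0,0,0,0],[0,0,0,0]]]'

```text
time: 18.15
ee_pos: [0.6108, 0.0483, 0.191]
orientation: [[-0.927, 0.375, -0.0], [0.375, 0.927, -0.0], [0.0, -0.0, -1.0]]
force: [-1.1, -2.9, -1.1]
gripper_width: 0.0252
```

servo_tool --targets '[[[0,0,0.4,0],[0,0,0.4,0],[0,0,0.4,0],[0,0,0.4,0],[0,0,0.2,0],[0,0,0,0],[0,0,0,0],[0,0,0,0]]]'

```text
time: 19.15
ee_pos: [0.6108, 0.0482, 0.1893]
orientation: [[-0.927, 0.375, 0.0], [0.375, 0.927, 0.0], [-0.0, 0.0, -1.0]]
force: [-1.6, -2.7, 1.8]
gripper_width: 0.0254
```

Possible contact. I'll average a few force readings.

```bash
cat > f.py <<'E'
from h import *
F=[]
for _ in range(6): robot.camera("wrist"); F.append(robot.get_state()["force"])
F=np.array(F);print(F.mean(0).round(2),F[:,2].round(2),robot.get_state()["time"],robot.get_state()["ee_pos"])
E
python3 f.py
```

```text
[-1.58 -2.77  1.98] [2.22 2.47 1.94 2.15 1.76 1.32] 19.45 [0.61082176 0.04828058 0.18929252]
```

servo_tool --targets '[[[0,0,0.2,0],[0,0,0.1,0],[0,0,0,0],[0,0,0,0],[0,0,0,0],[0,0,0,0],[0,0,0,0],[0,0,0,0]]]'

```text
time: 20.45
ee_pos: [0.6108, 0.0482, 0.189]
orientation: [[-0.927, 0.375, 0.0], [0.375, 0.927, 0.0], [-0.0, 0.0, -1.0]]
force: [-0.9, -3.5, 3.7]
gripper_width: 0.0254
```

```bash
python3 f.py
```

```text
[-1.84 -2.57  3.12] [3.12 3.35 3.   3.38 3.66 2.25] 20.75 [0.61080803 0.04827163 0.18893529]
```

Contact is confirmed: 1.1 N more for 0.3 mm. Now I'll release, rise and move over the post.

servo_tool --targets '[[[0,0,0,0],[0,0,0,0],[0,0,0,0],[0,0,0,0],[0,0,0,0],[0,0,-15,0],[0,0,-25,0],[0,0,-20,0]]]' --fingers 0.4

```text
time: 21.75
ee_pos: [0.6112, 0.0482, 0.2511]
orientation: [[-0.927, 0.376, 0.001], [0.376, 0.927, 0.0], [-0.001, 0.001, -1.0]]
force: [-0.6, 0.3, -0.4]
gripper_width: 0.0528
```

servo_tool --targets '[[[20,1,0,0],[25,1,0,0],[25,1,0,0],[15,0.5,0,0],[8.5,0,0,0],[0,0,0,-0.1],[0,0,0,-0.09],[0,0,0,0]]]' --fingers 0.55

```text
time: 22.75
ee_pos: [0.5259, 0.0863, 0.2492]
orientation: [[-0.981, 0.195, 0.0], [0.195, 0.981, -0.0], [-0.0, 0.0, -1.0]]
force: [-0.2, -0.2, -0.2]
gripper_width: 0.0393
```

```bash
python3 - <<'E'
from h import *
import cv2
s=robot.get_state();print(s["time"],s["ee_pos"],s["orientation"].tolist(),s["force"],s["gripper_width"])
cv2.imwrite("pics/w2.png",robot.camera("wrist")[:,:,::-1])
E
```

```text
22.75 [0.52586068 0.08627259 0.24915132] [[-0.98085533367881, 0.19473734063979348, 0.00042726381976664383], [0.1947373225551676, 0.9808554267371749, -8.3930205697251e-05], [-0.00043542838132335437, 8.808223711199788e-07, -0.99999990520067]] [-0.22674913 -0.21040552 -0.19485069] 0.03930345329391504
```

View pics/w2.png

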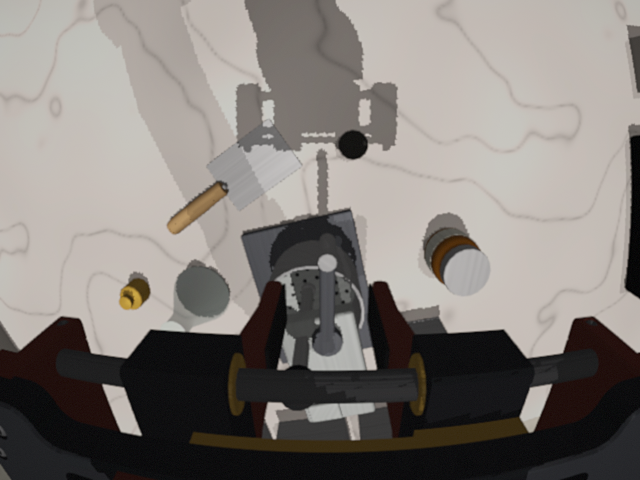

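The wrist view shows the post top at (327.5,263), midway between the fingers, with the knob at (298,387). Checking the post's offset.

```bash
python3 - <<'E'
from h import *
s=robot.get_state();O=np.array(s["orientation"]);P=np.array(s["ee_pos"])
w=wplane(327.5,263,.197,P,O);print(w,1000*O.T@(w-P)); print(wplane(298,387,.221,P,O))
E
```

```text
[0.52494324 0.0858722  0.197     ] [ 0.78184576 -0.54928647 52.06016308]
[0.59716147 0.05204395 0.221     ]
```

servo_tool --targets '[[[0.7,-0.5,10,0],[0,0,18,0],[0,0,20,0],[0,0,18,0],[0,0,10,0],[0,0,5,0],[0,0,0,0],[0,0,0,0]]]'

```text
time: 23.8
ee_pos: [0.525, 0.0863, 0.1685]
orientation: [[-0.981, 0.194, 0.001], [0.194, 0.981, 0.0], [-0.001, 0.0, -1.0]]
force: [-0.1, 0.5, -0.7]
gripper_width: 0.0394
```

servo_tool --targets '[[[0,0,0,0],[0,0,0,0],[0,0,0,0],[-0.03,2.1,0,0.025],[-0.1,4.25,0,0.05],[-0.4,8.5,0,0.1],[-0.4,8.5,0,0.1],[-0.4,8.5,0,0.1]]]' --fingers 0.8

```text
time: 24.8
ee_pos: [0.5364, 0.1155, 0.168]
orientation: [[-0.84, 0.543, -0.0], [0.543, 0.84, -0.001], [-0.0, -0.001, -1.0]]
force: [-0.6, -2.0, 0.4]
gripper_width: 0.0177
```

servo_tool --targets '[[[-0.3,6.8,0,0.08],[-0.3,6.8,0,0.08],[-0.3,6.8,0,0.08],[-0.3,6.8,0,0.08],[-0.3,6.8,0,0.08],[-0.3,6.8,0,0.08],[-0.3,6.8,0,0.08],[0,0,0,0]]]'

```text
time: 25.8
ee_pos: [0.572, 0.147, 0.1677]
orientation: [[-0.427, 0.904, -0.0], [0.904, 0.427, -0.0], [-0.0, -0.0, -1.0]]
force: [0.8, 0.4, -0.3]
gripper_width: 0.0174
```

servo_tool --targets '[[[-0.05,2.5,0,0.03],[-0.05,2.5,0,0.03],[-0.05,2.5,0,0.03],[-0.05,2.5,0,0.03],[-0.05,2.5,0,0.03],[-0.05,2.5,0,0.03],[0,0,0,0],[0,0,0,0]]]'

```text
time: 26.8
ee_pos: [0.5864, 0.1516, 0.1682]
orientation: [[-0.258, 0.966, 0.001], [0.966, 0.258, 0.0], [-0.0, 0.001, -1.0]]
force: [-0.3, 1.3, 0.4]
gripper_width: 0.0179
```

The reaction force is low, so I'll check that the post is still between the fingers.

```bash
python3 - <<'E'
from h import *
import cv2
s=robot.get_state();print(s["force"])
a=robot.camera("wrist")[:,:,::-1];b=robot.camera("scene")[:,:,::-1]
cv2.imwrite("pics/s3.png",b)
a=cv2.resize(a[200:420,220:440],(600,600));cv2.imwrite("pics/w3.png",cv2.convertScaleAbs(a,alpha=1.5))
E
```

```text
[-0.28743627  1.29776901  0.37683122]
```

View pics/w3.png

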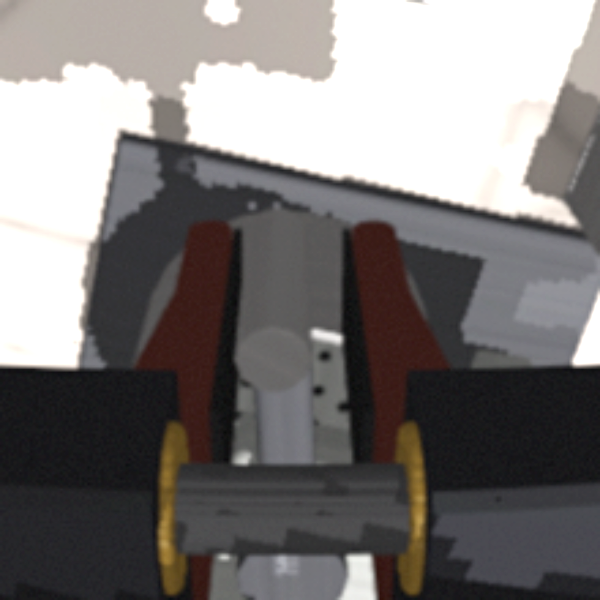

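The post sits between the fingers, against the trailing (left) one. I'll continue in small steps until it meets the stop.

servo_tool --targets '[[[-0.05,1.5,0,0.018],[-0.05,1.5,0,0.018],[-0.05,1.5,0,0.018],[-0.05,1.5,0,0.018],[0,0,0,0],[0,0,0,0],[0,0,0,0],[0,0,0,0]]]'

```text
time: 27.9
ee_pos: [0.5919, 0.1529, 0.168]
orientation: [[-0.188, 0.982, 0.0], [0.982, 0.188, 0.0], [0.0, 0.0, -1.0]]
force: [-0.0, -0.1, 0.5]
gripper_width: 0.0176
```

servo_tool --targets '[[[0,1,0,0.012],[0,1,0,0.012],[0,0,0,0],[0,0,0,0],[0,0,0,0],[0,0,0,0],[0,0,0,0],[0,0,0,0]]]'

```text
time: 28.9
ee_pos: [0.5938, 0.1532, 0.168]
orientation: [[-0.164, 0.986, 0.0], [0.986, 0.164, 0.0], [0.0, 0.0, -1.0]]
force: [-1.2, 0.6, 0.5]
gripper_width: 0.0178
```

servo_tool --targets '[[[0,1,0,0.012],[0,1,0,0.012],[0,0,0,0],[0,0,0,0],[0,0,0,0],[0,0,0,0],[0,0,0,0],[0,0,0,0]]]'

```text
time: 29.9
ee_pos: [0.5959, 0.1535, 0.168]
orientation: [[-0.14, 0.99, 0.0], [0.99, 0.14, 0.0], [0.0, 0.0, -1.0]]
force: [-0.3, 0.4, -0.2]
gripper_width: 0.0177
```

servo_tool --targets '[[[0,1.7,0,0.02],[0,1.7,0,0.02],[0,1.7,0,0.02],[0,0,0,0],[0,0,0,0],[0,0,0,0],[0,0,0,0],[0,0,0,0]]]'

```text
time: 30.9
ee_pos: [0.6009, 0.1542, 0.168]
orientation: [[-0.081, 0.997, 0.0], [0.997, 0.081, 0.0], [0.0, 0.0, -1.0]]
force: [-0.2, 0.3, -0.2]
gripper_width: 0.0179
```

servo_tool --targets '[[[0,1.7,0,0.02],[0,1.7,0,0.02],[0,0,0,0],[0,0,0,0],[0,0,0,0],[0,0,0,0],[0,0,0,0],[0,0,0,0]]]'

```text
time: 31.9
ee_pos: [0.6043, 0.1544, 0.168]
orientation: [[-0.041, 0.999, 0.0], [0.999, 0.041, 0.0], [0.0, 0.0, -1.0]]
force: [0.1, -0.3, 0.0]
gripper_width: 0.0177
```

servo_tool --targets '[[[0,0,0,0],[0,0,0,0],[0,0,0,0],[0,0.5,0,0.006],[0,0.7,0,0.008],[0,0.7,0,0.008],[0,0.7,0,0.008],[0,0.7,0,0.008]]]'

```text
time: 32.9
ee_pos: [0.6075, 0.1545, 0.1679]
orientation: [[-0.002, 1.0, -0.0], [1.0, 0.002, 0.0], [0.0, -0.0, -1.0]]
force: [-2.2, -0.2, 1.0]
gripper_width: 0.0177
```

```bash
python3 - <<'E'
from h import *
import cv2
a=robot.camera("wrist")[:,:,::-1]
a=cv2.resize(a[200:420,220:440],(600,600));cv2.imwrite("pics/w4.png",cv2.convertScaleAbs(a,alpha=1.5))
E
```

```text
(no output)
```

View pics/w4.png

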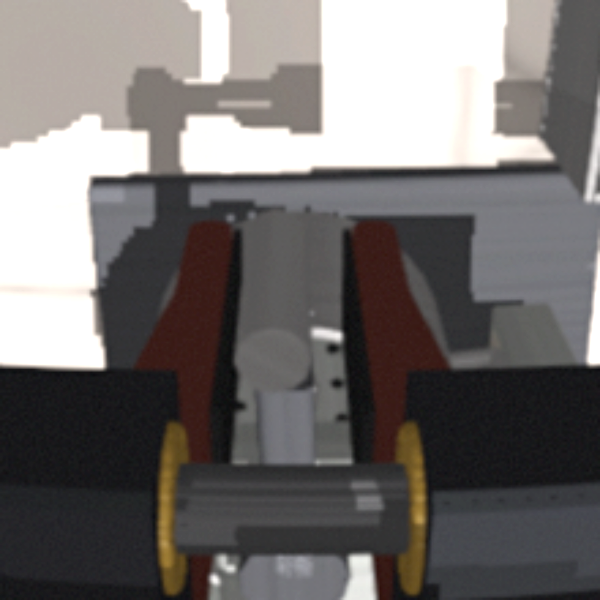

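servo_tool --targets '[[[0,0.7,0,0.008],[0,0.7,0,0.008],[0,0.7,0,0.008],[0,0.7,0,0.008],[0,0,0,0],[0,0,0,0],[0,0,0,0],[0,0,0,0]]]'

```text
time: 33.95
ee_pos: [0.6091, 0.1545, 0.1677]
orientation: [[0.029, 1.0, -0.003], [1.0, -0.029, -0.0], [-0.0, -0.003, -1.0]]
force: [-7.3, -1.1, 3.3]
gripper_width: 0.0176
```

```bash
python3 f.py
```

```text
[-6.43 -1.    3.3 ] [3.52 3.93 2.88 3.21 3.34 2.92] 34.25 [0.60907153 0.15444954 0.16772857]
```

A sustained 6.4 N with the tool held back suggests the stop. One more nudge to confirm.

servo_tool --targets '[[[0,0.8,0,0],[0,0.8,0,0],[0,0,0,0],[0,0,0,0],[0,0,0,0],[0,0,0,0],[0,0,0,0],[0,0,0,0]]]'

```text
time: 35.25
ee_pos: [0.6094, 0.1545, 0.1675]
orientation: [[0.029, 1.0, -0.005], [1.0, -0.029, 0.0], [-0.0, -0.005, -1.0]]
force: [-12.1, -0.2, 6.4]
gripper_width: 0.0182
```

The stop is confirmed: 12 N and almost no motion. I'll open, lift clear and check.

servo_tool --targets '[[[0,-2,0,0],[0,-2.5,0,0],[0,-1,0,0],[0,0,0,0],[0,0,-10,0],[0,0,-25,0],[0,0,-35,0],[0,0,-40,0]]]' --fingers 0.5

```text
time: 36.25
ee_pos: [0.6064, 0.1544, 0.2795]
orientation: [[0.029, 1.0, -0.0], [1.0, -0.029, -0.0], [-0.0, -0.0, -1.0]]
force: [1.5, -1.2, 0.2]
gripper_width: 0.0438
```

servo_tool --targets '[[[40,0,-30,0],[50,0,-10,0],[50,0,0,0],[40,0,0,0],[20,0,0,0],[0,0,0,0],[0,0,0,0],[0,0,0,0]]]'

```text
time: 37.25
ee_pos: [0.6129, 0.3523, 0.3186]
orientation: [[0.032, 0.999, 0.001], [0.999, -0.032, -0.0], [-0.0, 0.001, -1.0]]
force: [0.5, 0.4, 0.4]
gripper_width: 0.044
```

```bash
python3 - <<'E'
from h import *
import cv2
s=robot.get_state();print(s["time"],s["ee_pos"],s["force"])
A=robot.camera("scene")[:,:,::-1];B=robot.camera("side")[:,:,::-1];cv2.imwrite("pics/A.png",A);cv2.imwrite("pics/B.png",B)
a=cv2.resize(A[150:400,210:470],(400,385),interpolation=cv2.INTER_CUBIC);b=cv2.resize(B[160:400,190:430],(400,400),interpolation=cv2.INTER_CUBIC)
a=cv2.copyMakeBorder(a,0,15,0,0,cv2.BORDER_CONSTANT)
cv2.imwrite("pics/fin.png",cv2.convertScaleAbs(np.hstack([a,b]),alpha=1.4))
E
```

```text
37.25 [0.61292908 0.35231804 0.31861101] [0.49234931 0.40649016 0.42938586]
```

View pics/fin.png

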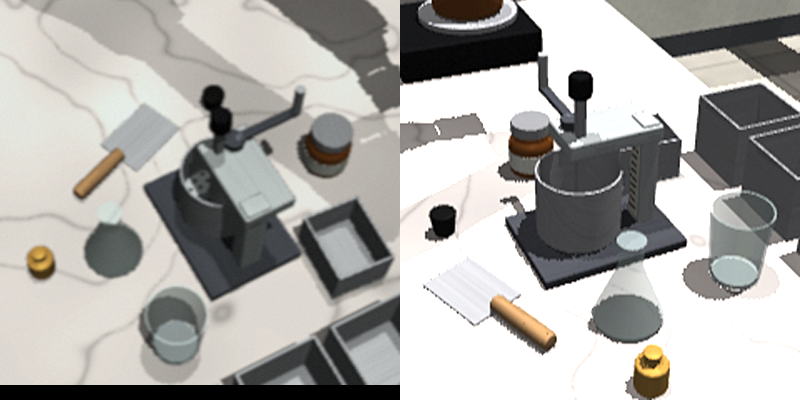

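The final view shows the lever along the gauge's +y (post top about (405,209.7) in scene), the knob lowered (scene (353,229), side (298,211.6)), and the loose things where they were. A numeric check follows, then hand-in.

```bash
python3 - <<'E'
from h import *
k=tri(("scene",353,229.2),("side",298,211.6));p=plane("scene",405,209.7,.197)
print(k,p,np.degrees(np.arctan2(p[1]-.0695,p[0]-.609)))
robot.close_job()
E
```

```text
(array([0.6096485 , 0.04945134, 0.20482401]), np.float64(0.0002496174952151977)) [0.61011303 0.15291879 0.197     ] 89.23556579735288
the job is handed in; nothing more can be done
```

The probe's foot is on the plate, the clamp lever is home against its stop, and the job was handed in at about 37 s with the gripper clear of everything.

- **Plate height:** it sits about 36 mm above the bench, roughly 60 mm below the pot's rim. I lowered the probe 60 mm in small steps. My estimate from the camera images beforehand was 38 mm.
- **Contact:** contact showed as a steady 2 N on the tool. Lowering another 0.3 mm raised that to 3.1 N, which fits the plate's springiness. That is well under the 10 N limit.
- **Lever:** I swung the post round with the fingers loosely around it. At the stop the reaction rose to 12 N with almost no further motion.
- **Last pictures:** the lever points along the gauge's +y. My measured angle was 89° in world terms against an expected 92°, within pixel error. The knob is at about 205 mm; from the lowering I expected 206 mm. The loose things look to be where they were, but I judged that by eye and did not measure it.
- **Not checked:** I did not test the contact force or the clamp's hold on the probe again after locking.
- **Disagreement:** the lever went about 10° further than I had worked out from the stated angles. I took the stop I felt as home.

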